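# Show an explanted knee part to the bench camera above its scale

### The arm

A 6-joint arm with a two-finger parallel gripper is mounted at the origin on the work surface. World frame = base frame: x ahead of the robot, y to its left, z up, the work surface at z = 0. Lengths are in m, angles in rad, forces in N, time in s.
With the tool pointing down it reaches from about 0.325 to 0.9 m from the base axis. Payload 3.5 kg.
Tool frame: the origin (TCP) lies midway between the tips of the shut fingers; the grasp point (between the pads) lies 19 mm behind it; z points along the fingers, y is the line along which they close (so a half turn about z gives the same grasp; the last joint's range is limited). The gripper opens to 85 mm and grips with 20 to 120 N. Pads are 22 mm wide; open, the fingers measure 114 mm over their backs; the gripper's body (76 mm by 85 mm) begins 54 mm behind the grasp point. The pads swing forward as they close: fully open they stand 13 mm farther back than shut.
Start: joints at [1.069, 0.276, -0.026, 1.268, 0, 1.467], TCP at [0.243, 0.576, 0.231] pointing down, gripper open.
Joint ranges: [-3.12, 3.12], [-0.85, 1.88], [-1.08, 1.24], [-1.95, 2.15], [-1.57, 1.53], [-3.14, 3.14]. Speed limits (rad/s): [2.57, 2.57, 3.14, 3.14, 3.14, 3.14].

### API

Orientations are given as a rotation vector (axis times angle).
In Python, from rig import r gives the robot as it stands.
- The arm moves only by the shell command python3 -m crank 'ROWS' [FORCE]. ROWS is JSON, a list of rows, each a list of 7 numbers: the finger opening in m, from 0 to 0.0854, then the shift along the tool's x, y, z in m, then the turn, a rotation vector about the tool's x, y, z in degrees. A call has 1 to 10 rows; each row shifts and turns the commanded pose from where the row before left it, along the tool's axes as they then stand; what a row does not reach is not made up. A row lasts 1/8 s, in which the tool goes at most 62.5 mm and 10.7 degrees, less where a joint would pass 70% of its speed; a pose out of reach is approached as far as the arm can. A call with a gripper value outside its range is refused whole. The fingers move at their own pace and stop on an object; FORCE is the grip in N (left out, the last holds). Time passes only in rows, so rows that do not move let the fingers close. It gives the time, the measured TCP pose, the force, the opening and the grip force at its end, in the units of the state.
- r.observe(): the state, without advancing time (a new reading comes with each control period).
- r.camera(name): name is "scene" or "top" or "wrist"; returns a dict with "frame" (480x640x3 uint8, blue, green, red), "depth" (480x640 float32, m along the optical axis (not along the pixel's ray), 0 where there is no reading), "K" (3x3 intrinsics, pixels), "position" and "orientation" of the camera in the world. Camera axes: x right, y up, looking along -z (the intrinsics and any distortion apply to the point x, -y, -z); pixel columns grow to the right and rows downward; lengths in m; the calibration is good to about 2 mm. A picture is of the moment at which its call begins.
- r.close_job(): hands the job in; it is judged then, once.
The state is a dict: "clock": time; "qpos": joint angles; "dq": joint speeds; "joint_torque": joint torques, N m; "eef_pos": TCP position; "tool_rot": TCP orientation; "force": force on the tool from outside, world axes, zero at the start; "wrist_torque": the same for the moment, N m; "finger_gap": finger opening in m; "gripper_force": force on a finger pad.
Only numpy, scipy, OpenCV 4.12 (cv2) and the standard library are available. Lean on these libraries where they do the work, as an engineer would, in place of code of your own. Each camera call takes 0.05 s, during which the arm holds its last target. There are 200 camera calls.

### The job

Get this removed knee implant ready for its photograph: first stand the aluminium scale block lengthways in the middle of the sloping ledge in front of the bench camera, sitting down flat on the slope, and let it go. Then pick the metal baseplate (the kidney-shaped plate with a stem) off the cutting board and hold it stem up above the scale, the middle of its flat face straight in front of the lens, level with it and 17 cm from it, the plate's long side square across the camera's view and the flat face tipped 35 degrees from level so that it turns towards the lens and the stem leans away from it. Finish while still holding it there, steady and clear of everything; leave the other things where they are.

Things in the scene. Friction and masses are not known exactly. Their poses are not given: they have to be found in the camera images.
- scale: Aluminium scale block with black tick marks, alike on both long faces; 18 (x) by 80 (y) by 40 mm high (z), about 130 g. It starts standing upright on the board on its 18 x 80 underside. Origin: centre of the underside; z up. Its two ways round are equivalent.
- implant: Metal tibial baseplate, 140 g: kidney-shaped plate 5 mm thick, 42 (x) by 70 mm (y), lying on its flat face, with a square stem 14 x 14 mm (sides along x, y) ending 55 mm above that face. Two fins 4 mm thick run from it along y to 23 mm off the axis, up to 17 mm above the face. Origin: middle of the flat underside; z along the stem. Either way round (half turn about z) will do.
- ledge (a point): Point on the sloped top of the photo stand's ledge where the scale's origin belongs, 75 mm above the bench. x uphill towards the camera, y along the ledge, z square to the slope. It slopes 15 deg, down away from the camera, so the seated scale leans away from it. The top runs 50 mm each way in y, 14 mm uphill, 10 mm downhill to a lip 6 mm thick and 6 mm high.
- spot (a point): Point in the air where the middle of the baseplate's flat face (its origin) has to be: 170 mm straight in front of the lens, level with it, 95 mm straight above ledge. Its axes are the wanted attitude of the baseplate: z is the stem's direction, 35 deg from vertical, leaning away from the lens; y is level, square across the view.
- lens (a point): Centre of the front glass of the bench camera, a fixed white head on a post, 170 mm above the bench. x points from the glass back into the camera (it looks along -x), y to the side, z up. Behind the glass the head is 62 mm wide and rises to 198 mm above the bench.
- stand: Photo stand, fixed: grey base plate 320 x 110 x 12 mm carrying the ledge on a single post and, farther from the robot, the camera head. Origin on the bench below the ledge; x towards the camera, z up.
- board: White cutting board, fixed, 270 (x) by 310 (y) by 12 mm; origin at the centre of its underside, on the bench. Scale, baseplate, insert, cup and cassette lie on its top, 12 mm above the bench.
- insert: White plastic bearing insert, same kidney outline, 9 mm thick, no stem; leave alone. Origin: centre of the underside.
- cup: Metal domed cup, 52 mm in diameter, 28 mm high; leave alone. Origin: centre of the underside.
- cassette: Small white tissue cassette 40 x 28 x 7 mm, near the board's middle; leave alone. Origin: centre of the underside.
- pot: Closed whitish specimen pot with a white cap, 70 mm in diameter, 85 mm high; leave alone. Origin: centre of the underside.
- jug: Red plastic jug with handle, 90 mm in diameter, 120 mm high; leave alone. Origin: centre of the underside.
- driver: Screwdriver lying on the bench beside the board; leave alone. Origin on the bench under it.
There are look-alikes about, which are no part of the job. What is shaped like the implant but green or purple is not meant.

How it is judged:
By the outcome, as a careful person would: the job done as asked, in the order asked, and still so for the second after the job is handed in, while the arm keeps its last pose, push and grip.
It also fails if it takes over 59 s, if anything falls off the work surface, if the arm or the gripper's body presses on something with over 40 N, if the wrist force passes 120 N, or if a joint passes its speed limit or range.

## Working session

There is one attempt and no reset: what is moved stays moved. The work goes in short steps, Python scripts to look and compute and a shell command to move; the robot and the scene stay as the last step left them, time stands still between calls to the robot, and variables do not carry over. Pictures are saved under pics/ and viewed, at most 10 in all, crops included, and the job is handed in when it is done.

```bash
ls; mkdir -p pics; python3 - <<'E'
from rig import r
import cv2,pickle
s=r.observe();print(s)
d={}
for n in("scene","top"):
    c=r.camera(n);d[n]=c;cv2.imwrite(f"pics/{n}0.png",c["frame"]);print(n,c["K"],c["position"],c["orientation"],[k for k in c])
pickle.dump(d,open("c0.pkl","wb"))
E
```

```text
pics
{'clock': 0.0, 'qpos': array([ 1.06856465e+00,  2.77201019e-01, -2.78891008e-02,  1.26796888e+00,
       -3.34825751e-07,  1.46740962e+00]), 'dq': array([-1.21175407e-03, -9.60908911e-04, -2.06940714e-06,  1.14236405e-04,
       -1.45778797e-03, -2.13333358e-03]), 'joint_torque': array([ 2.00445793e-03, -4.45508122e+01,  2.95203602e+01,  1.63923186e-02,
       -6.73238378e-05,  4.41807870e-06]), 'eef_pos': array([0.24235098, 0.57526579, 0.23011357]), 'tool_rot': array([-0.62222588, -3.07866705,  0.00339192]), 'force': array([-0.83334566,  0.37419723, -0.23928187]), 'wrist_torque': array([-0.02103734,  0.03338075,  0.01950303]), 'gripper_force': 0.0, 'finger_gap': 0.08538476873339584}
scene [[435.73503633   0.         319.63241388]
 [  0.         435.73503633 238.76651519]
 [  0.           0.           1.        ]] [ 1.21682017 -0.28018022  0.64783755] [0.81040163 0.60012458 1.22575731] ['frame', 'depth', 'K', 'position', 'orientation']
top [[459.33047966   0.         319.27654939]
 [  0.         459.33047966 240.92431902]
 [  0.           0.           1.        ]] [ 0.36213774 -0.10378819  1.28603315] [ 0.1537355  -0.108309   -1.58960325] ['frame', 'depth', 'K', 'position', 'orientation']
```

View pics/top0.png

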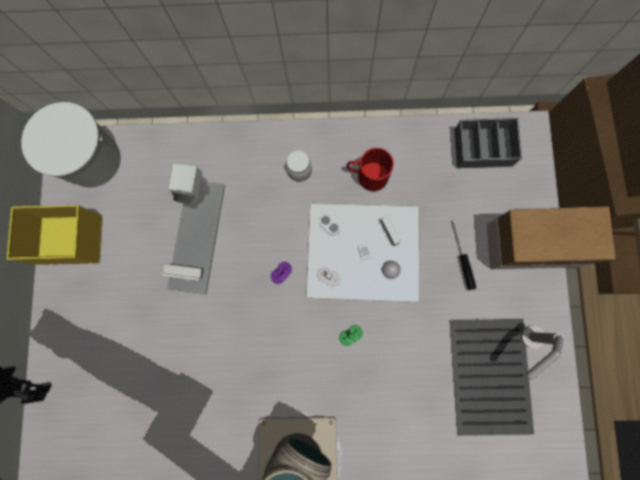

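View pics/scene0.png

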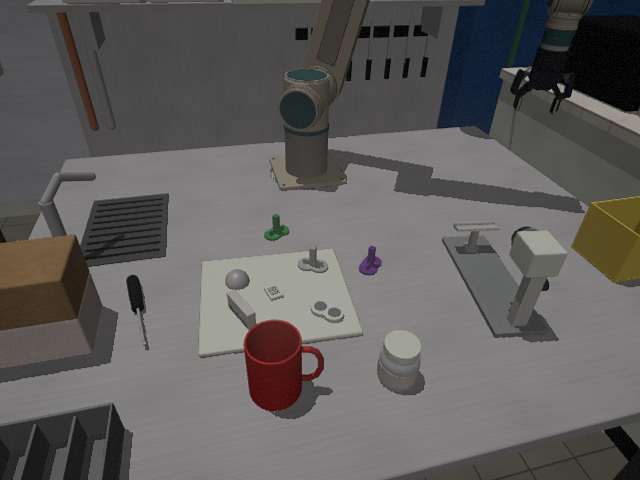

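The top view shows the ledge bar at about (183,272), the camera head at (185,180), the scale at (390,231) and the implant at (328,276). The insert is at (329,226), the cassette at (363,252) and the cup at (391,269). The scene view agrees, with the scale at (240,308), the implant at (313,262) and the ledge at (475,228).

```bash
cat > h.py <<'E'
import numpy as np,cv2,pickle
from scipy.spatial.transform import Rotation as Ro
def rays(c):
    v,u=np.mgrid[:480,:640];K=c["K"]
    d=np.dstack([(u-K[0,2])/K[0,0],-(v-K[1,2])/K[1,1],-np.ones((480,640))])
    return d@Ro.from_rotvec(c["orientation"]).as_matrix().T
def cloud(c): return c["position"]+c["depth"][...,None]*rays(c)
def onplane(c,uv,z):
    K=c["K"];uv=np.atleast_2d(uv);d=np.c_[(uv[:,0]-K[0,2])/K[0,0],-(uv[:,1]-K[1,2])/K[1,1],-np.ones(len(uv))]@Ro.from_rotvec(c["orientation"]).as_matrix().T
    return c["position"]+d*((z-c["position"][2])/d[:,2])[:,None]
def rect(P): # xy points -> centre,size,yaw of long side deg
    (cx,cy),(w,h),a=cv2.minAreaRect((P[:,:2]*1000).astype(np.float32))
    if w<h:w,h,a=h,w,a+90
    return np.round([cx,cy,w,h,(a+90)%180-90],1)
E
python3 - <<'E'
from h import *
d=pickle.load(open("c0.pkl","rb"))
for n in d:
    c=d[n];P=cloud(c);z=P[...,2]
    ok=(c["depth"]>0)&(P[...,0]>.35)&(P[...,0]<.85)&(P[...,1]>-.3)&(P[...,1]<.5)
    print(n,"table z",np.median(z[ok]),z[ok].std())
    for lo,hi in((.006,.015),(.0165,.3)):
        m=(ok&(z>lo)&(z<hi)).astype(np.uint8)
        k,L,S,C=cv2.connectedComponentsWithStats(m)
        for i in range(1,k):
            if S[i,4]<12:continue
            Q=P[L==i];print(lo,C[i].round(0),S[i,4],rect(Q),"z",np.percentile(Q[:,2],[5,50,95]).round(4),c["frame"][L==i].mean(0).round())
E
```

```text
scene table z 0.001993552024865286 0.10499255191001117
0.006 [490. 286.] 4059 [601.4 282.1 323.7 112.8  -8.8] z [0.01   0.0129 0.0146] [92. 92. 91.]
0.006 [289. 296.] 7861 [ 545.5 -170.4  272.7  272.5   86.6] z [0.0108 0.0128 0.0145] [151. 160. 160.]
0.006 [365. 261.] 18 [475.2  35.   32.4   9.2 -20.5] z [0.0062 0.007  0.0099] [113.  70.  99.]
0.006 [377. 259.] 17 [479.8  63.8  27.1   8.1 -12.5] z [0.0063 0.007  0.0081] [108.  60.  91.]
0.006 [368. 268.] 90 [503.4  35.6  48.2  33.3 -76.5] z [0.006  0.007  0.0145] [90. 51. 76.]
0.006 [393. 385.] 108 [808.4 -25.9  66.5  26.2  63.6] z [0.0067 0.0104 0.0145] [84. 84. 87.]
0.006 [276. 402.] 163 [ 791.7 -228.9   86.    33.9   86.9] z [0.0065 0.0103 0.0148] [14. 15. 72.]
0.0165 [474. 231.] 600 [492.4 299.  102.   37.   82.1] z [0.0186 0.075  0.0797] [103. 105. 107.]
0.0165 [533. 268.] 3345 [705.2 264.3  94.6  63.7  -7.5] z [0.0366 0.1672 0.1995] [ 99. 104. 104.]
0.0165 [312. 261.] 395 [475.6 -91.5  68.3  44.4  60.2] z [0.017  0.0211 0.0667] [106. 106. 108.]
0.0165 [371. 254.] 130 [497.   36.7  30.7  14.8 -37.6] z [0.0174 0.0381 0.0563] [78.
[... 1332 characters left out ...]
. 142.]
0.0165 [329. 224.] 320 [625.9 -98.9  72.2  45.3  48.6] z [0.0172 0.0213 0.0257] [161. 161. 158.]
0.0165 [390. 231.] 270 [ 597.6 -269.5   82.1   30.    23.7] z [0.0198 0.0507 0.0557] [166. 166. 163.]
0.0165 [365. 251.] 120 [ 544.5 -194.1   39.8   29.1   12.3] z [0.0173 0.0194 0.0229] [179. 178. 174.]
0.0165 [391. 269.] 272 [ 491.5 -266.5   52.1   49.6   43.1] z [0.0204 0.0318 0.0398] [132. 132. 134.]
0.0165 [182. 271.] 456 [496.4 296.8 100.9  39.5  80.7] z [0.0704 0.0763 0.0808] [165. 171. 173.]
0.0165 [280. 271.] 44 [493.9  37.7  33.2  13.6 -45.8] z [0.0178 0.0527 0.0587] [110.  46.  89.]
0.0165 [329. 276.] 226 [472.7 -91.5  67.6  47.1  56. ] z [0.0168 0.0191 0.068 ] [170. 170. 172.]
```

```bash
cat >> h.py <<'E'
def plan(p,R=None,p0=None,R0=None):
    "shift in present tool axes (mm) to reach TCP p, then turn (deg rotvec) to R"
    from rig import r
    s=r.observe()
    p0=s["eef_pos"] if p0 is None else p0
    R0=Ro.from_rotvec(s["tool_rot"]).as_matrix() if R0 is None else R0
    print("q",np.round(s["qpos"],2),"tcp",(p0*1000).round(1),"clock",s["clock"])
    sh=R0.T@(np.array(p)-p0)*1000;print("shift mm",sh.round(1),"rows>=",int(np.ceil(np.linalg.norm(sh)/62.5)))
    if R is not None:
        t=np.degrees(Ro.from_matrix(R0.T@R).as_rotvec());print("turn",t.round(2),"rows>=",int(np.ceil(np.linalg.norm(t)/10.7)))
def frame(z,y): # tool z dir, tool y dir
    z=np.array(z,float);z/=np.linalg.norm(z);y=np.array(y,float);y-=z*(y@z);y/=np.linalg.norm(y)
    return np.c_[np.cross(y,z),y,z]
E
python3 - <<'E'
from h import *
from rig import r
R0=Ro.from_rotvec(r.observe()["tool_rot"]).as_matrix();print(R0.round(3))
a=np.radians(23.7+90)
for s in(1,-1): plan([.597,-.269,.22],frame([0,0,-1],[s*np.cos(a),s*np.sin(a),0]))
E
```

```text
[[-0.921  0.388 -0.001]
 [ 0.388  0.921 -0.002]
 [ 0.    -0.002 -1.   ]]
q [ 1.07  0.28 -0.03  1.27 -0.    1.47] tcp [242.4 575.3 230.2] clock 0.1
shift mm [-654.7 -640.3   11.5] rows>= 15
turn [ -0.11  -0.06 -46.55] rows>= 5
q [ 1.07  0.28 -0.03  1.27 -0.    1.47] tcp [242.4 575.3 230.2] clock 0.1
shift mm [-654.7 -640.3   11.5] rows>= 15
turn [-7.0000e-02  1.3000e-01  1.3345e+02] rows>= 13
```

```bash
python3 -m crank '[[0.0854,-41,-40,0,0,0,0],[0.0854,-41,-40,0,0,0,0],[0.0854,-41,-40,0,0,0,0],[0.0854,-41,-40,0,0,0,0],[0.0854,-41,-40,0,0,0,0],[0.0854,-41,-40,0,0,0,0],[0.0854,-41,-40,0,0,0,0],[0.0854,-41,-40,0,0,0,0],[0.0854,-41,-40,0,0,0,0],[0.0854,-41,-40,0,0,0,0]]' 60
```

```text
clock: 1.35
eef_pos: [0.4857, -0.0019, 0.2311]
tool_rot: [-0.623, -3.079, -0.0]
force: [0.7, 0.3, 0.3]
finger_gap: 0.0855
gripper_force: 0.0
```

Those rows were in mm where metres are required. The speed cap clipped them and the direction was right, so no harm was done; I'll use metres from here on.

```bash
python3 - <<'E'
from h import *
a=np.radians(23.7+90)
plan([.597,-.269,.22],frame([0,0,-1],[np.cos(a),np.sin(a),0]))
E
```

```text
q [-0.14  0.03 -0.32  1.22  0.    0.26] tcp [485.7  -1.9 231.1] clock 1.35
shift mm [-206.3 -202.8   11. ] rows>= 5
turn [ 2.000e-02  0.000e+00 -4.656e+01] rows>= 5
```

```bash
python3 -m crank '[[0.0854,-0.041,-0.0405,0.002,0,0,0],[0.0854,-0.041,-0.0405,0.002,0,0,0],[0.0854,-0.041,-0.0405,0.002,0,0,0],[0.0854,-0.041,-0.0405,0.002,0,0,0],[0.0854,-0.041,-0.0405,0.002,0,0,0],[0.0854,0,0,0,0,0,-9.3],[0.0854,0,0,0,0,0,-9.3],[0.0854,0,0,0,0,0,-9.3],[0.0854,0,0,0,0,0,-9.3],[0.0854,0,0,0,0,0,-9.3]]' 
python3 -m crank '[[0.0854,0,0,0,0,0,0]]'
python3 - <<'E'
from h import *
from rig import r
c=r.camera("wrist");cv2.imwrite("pics/w1.png",c["frame"]);pickle.dump(c,open("w1.pkl","wb"))
P=cloud(c);z=P[...,2];print(c["position"],r.observe()["eef_pos"])
m=((c["depth"]>0)&(z>.045)&(z<.058)&(abs(P[...,0]-.597)<.08)&(abs(P[...,1]+.269)<.08)).astype(np.uint8)
k,L,S,C=cv2.connectedComponentsWithStats(m)
for i in range(1,k):
    if S[i,4]>30:print(C[i],S[i,4],rect(P[L==i]),np.median(z[L==i]))
b=z[(abs(P[...,0]-.54)<.03)&(abs(P[...,1]+.24)<.03)];print(np.median(b))
E
```

```text
clock: 2.6
eef_pos: [0.5953, -0.266, 0.2205]
tool_rot: [0.652, -3.072, -0.002]
force: [0.2, 0.2, 0.1]
finger_gap: 0.0855
gripper_force: 0.0
clock: 2.72
eef_pos: [0.5954, -0.266, 0.2207]
tool_rot: [0.641, -3.075, -0.001]
force: [-0.3, 1.1, 0.4]
finger_gap: 0.0856
gripper_force: 0.0
[ 0.52325101 -0.29863173  0.36130964] [ 0.59546797 -0.26603548  0.2207869 ]
[319.9021601  214.04193139] 1574 [ 595.2 -267.7   80.2   17.7   24.1] 0.049909559980207185
0.28631039201138253
```

View pics/w1.png

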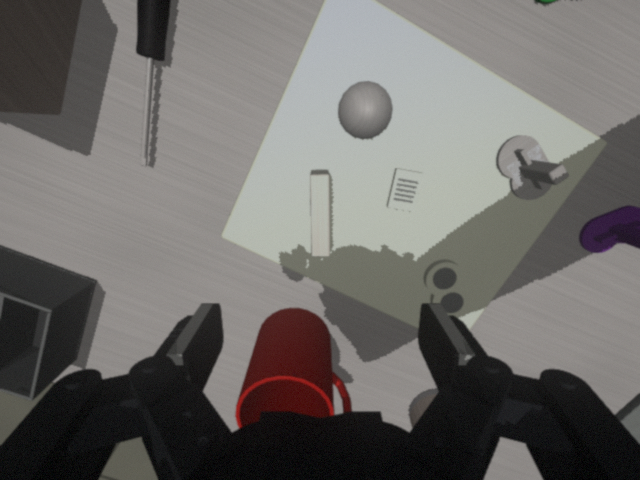

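The wrist view shows the scale standing free at (320,214), with its long side upright in the image. It measures 80.2 × 17.7 mm, centre (595.2, −267.7), yaw 24.1°. The jug is beyond it at (285,370), clear of the grasp.

```bash
python3 -m crank '[[0.06,0.001,-0.0014,0.02,0,0,-0.5],[0.06,0,0,0.045,0,0,0],[0.06,0,0,0.045,0,0,0],[0.06,0,0,0.045,0,0,0],[0.06,0,0,0.025,0,0,0],[0.06,0,0,0.0168,0,0,0],[0.06,0,0,0,0,0,0]]'
python3 -m crank '[[0.0,0,0,0,0,0,0],[0.0,0,0,0,0,0,0],[0.0,0,0,0,0,0,0],[0.0,0,0,0,0,0,0],[0.0,0,0,0,0,0,0],[0.0,0,0,0,0,0,0]]' 60
```

```text
clock: 3.65
eef_pos: [0.5945, -0.2673, 0.0233]
tool_rot: [0.655, -3.07, -0.003]
force: [0.3, -0.2, 0.5]
finger_gap: 0.06
gripper_force: 0.0
clock: 4.4
eef_pos: [0.5967, -0.2685, 0.0262]
tool_rot: [-0.657, 3.07, -0.003]
force: [-0.7, 0.8, 7.2]
finger_gap: 0.0169
gripper_force: 60.9
```

```bash
python3 -m crank '[[0.0,0,0,-0.02,0,0,0],[0.0,0,0,-0.05,0,0,0],[0.0,0,0,-0.06,0,0,0],[0.0,0,0,-0.06,0,0,0],[0.0,0,0,0,0,0,0],[0.0,0,0,0,0,0,0]]'
python3 - <<'E'
from h import *
from rig import r
c=r.camera("wrist");cv2.imwrite("pics/w2.png",c["frame"][150:]);pickle.dump(c,open("w2.pkl","wb"))
s=r.observe();print(s)
R=Ro.from_rotvec(s["tool_rot"]).as_matrix();P=(cloud(c)-s["eef_pos"])@R
m=(c["depth"]>0)&(abs(P[...,1])<.012)&(abs(P[...,0])<.06)&(P[...,2]>-.06)&(P[...,2]<.04)
Q=P[m]*1000;print(len(Q));print("tool-frame extents",np.percentile(Q,[1,5,50,95,99],axis=0).round(1))
E
```

```text
clock: 5.15
eef_pos: [0.595, -0.2676, 0.2147]
tool_rot: [0.657, -3.072, -0.0]
force: [-0.0, 1.0, -1.5]
finger_gap: 0.0169
gripper_force: 60.0
{'clock': 5.2, 'qpos': array([-5.21746832e-01,  3.34415375e-01,  1.33218640e-02,  1.25268961e+00,
       -5.82237540e-05, -9.43196956e-01]), 'dq': array([-0.00020374,  0.02052538, -0.02569282, -0.00305035, -0.00071009,
        0.00145497]), 'joint_torque': array([ 1.13558382e-02, -5.00695431e+01,  3.12827289e+01, -5.27084665e-02,
       -1.30232173e-03,  1.03322830e-04]), 'eef_pos': array([ 0.59419718, -0.26721503,  0.21314043]), 'tool_rot': array([ 6.56650888e-01, -3.06988790e+00, -3.06713820e-03]), 'force': array([-0.34831572,  0.67524601, -1.47795395]), 'wrist_torque': array([-0.03780777,  0.05506204, -0.02572286]), 'gripper_force': 60.02649664878845, 'finger_gap': 0.01691885178749841}
10991
tool-frame extents [[-37.3 -11.8 -55.7]
 [-31.7 -10.6 -45.8]
 [ 10.3  -0.9 -25.3]
 [ 40.2   9.6  -8.5]
 [ 40.4  11.5   7.6]]
```

View pics/w2.png

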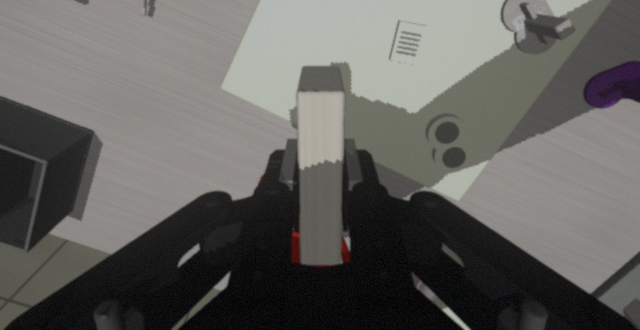

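The wrist view shows the scale held between the fingers. Its far end is at about (322,75) in the crop, and it sits square in the gripper.

```bash
python3 - <<'E'
from h import *
c=pickle.load(open("w2.pkl","rb"))
from rig import r
s=r.observe();R=Ro.from_rotvec(s["tool_rot"]).as_matrix();P=(cloud(c)-s["eef_pos"])@R*1000
F=c["frame"].astype(int)
m=np.zeros((480,640),bool);m[245:300,302:342]=1
Q=P[m];A=np.c_[Q[:,:2],np.ones(len(Q))];f=np.linalg.lstsq(A,Q[:,2],rcond=None)[0];print("top plane dz/dx,dz/dy,z0",f,np.abs(A@f-Q[:,2]).max())
for row in(235,225,220):print(P[row,322])
e=P[260:300,290:355];print("edges y", [ (e[i,:,1][(abs(e[i,:,2]-f[2])<6)]).round(1)[[0,-1]] for i in (5,20,35)])
a=np.radians(171.6)
plan([.502,.347,.26],frame([0,0,-1],[np.cos(a),np.sin(a),0]))
E
```

```text
top plane dz/dx,dz/dy,z0 [-4.31507215e-01  2.04929425e-03 -1.35329420e+01] 94.41272750416228
[ 40.42966216  -1.01503205 -18.37916384]
[40.37080231 -0.98750924 -4.07081998]
[40.29827089 -0.97108553  4.41873893]Traceback (most recent call last):
  File "<stdin>", line 9, in <module>
IndexError: index 0 is out of bounds for axis 0 with size 0
```

```bash
python3 - <<'E'
from h import *
c=pickle.load(open("w2.pkl","rb"))
from rig import r
s=r.observe();R=Ro.from_rotvec(s["tool_rot"]).as_matrix();P=(cloud(c)-s["eef_pos"])@R*1000
for row in range(216,320,8):print(row,P[row,322].round(1))
a=np.radians(171.6)
plan([.502,.347,.26],frame([0,0,-1],[np.cos(a),np.sin(a),0]))
# ledge from the two first views
d=pickle.load(open("c0.pkl","rb"))
for n in d:
    c=d[n];P=cloud(c)
    m=(c["depth"]>0)&(P[...,2]>.068)&(P[...,2]<.09)&(np.hypot(P[...,0]-.495,P[...,1]-.298)<.07)
    print(n,rect(P[m]),m.sum())
E
```

```text
216 [40.2 -1.  12.2]
224 [40.3 -1.  -2.1]
232 [ 40.5  -1.  -14.5]
240 [ 40.5  -1.  -24.8]
248 [ 37.5  -1.  -24.8]
256 [ 34.8  -1.  -26. ]
264 [ 30.8  -1.  -23.9]
272 [ 28.   -1.  -24.9]
280 [ 25.5  -1.  -26.6]
288 [ 20.9  -1.  -24. ]
296 [ 18.3  -1.  -25.5]
304 [ 14.4  -1.  -24.7]
312 [ 10.9  -1.  -24.5]
q [-0.52  0.33  0.01  1.25 -0.   -0.94] tcp [ 594.2 -267.2  213.1] clock 5.2
shift mm [-167.1  598.3  -45.7] rows>= 10
turn [ 1.800e-01 -3.000e-02 -5.745e+01] rows>= 6
scene [491.9 299.1 102.   35.9  82.1] 396
top [493.  297.4 101.   31.9  81.4] 445
```

```bash
python3 -m crank '[[0,-0.0167,0.0598,-0.0046,0,0,0],[0,-0.0167,0.0598,-0.0046,0,0,0],[0,-0.0167,0.0598,-0.0046,0,0,0],[0,-0.0167,0.0598,-0.0046,0,0,0],[0,-0.0167,0.0598,-0.0046,0,0,0],[0,-0.0167,0.0598,-0.0046,0,0,0],[0,-0.0167,0.0598,-0.0046,0,0,0],[0,-0.0167,0.0598,-0.0046,0,0,0],[0,-0.0167,0.0598,-0.0046,0,0,0],[0,-0.0167,0.0598,-0.0046,0,0,0]]'
python3 -m crank '[[0,0,0,0,0,0,-9.6],[0,0,0,0,0,0,-9.6],[0,0,0,0,0,0,-9.6],[0,0,0,0,0,0,-9.6],[0,0,0,0,0,0,-9.6],[0,0,0,0,0,0,-9.5],[0,0,0,0,0,0,0],[0,0,0,0,0,0,0]]'
python3 - <<'E'
from h import *
from rig import r
c=r.camera("wrist");cv2.imwrite("pics/w3.png",c["frame"]);pickle.dump((c,r.observe()),open("w3.pkl","wb"))
print(r.observe()["qpos"])
P=cloud(c)
m=(c["depth"]>0)&(P[...,2]>.066)&(P[...,2]<.09)&(np.hypot(P[...,0]-.495,P[...,1]-.298)<.075)
Q=P[m];print(rect(Q),m.sum(),np.median(Q[:,2]))
E
```

```text
clock: 6.45
eef_pos: [0.5011, 0.3472, 0.2577]
tool_rot: [0.656, -3.067, 0.003]
force: [1.5, 0.7, -1.0]
finger_gap: 0.0172
gripper_force: 60.0
clock: 7.45
eef_pos: [0.5024, 0.3457, 0.2589]
tool_rot: [2.049, -2.377, -0.001]
force: [-0.2, -1.0, -1.3]
finger_gap: 0.017
gripper_force: 60.0
[ 4.96725130e-01  2.38747776e-01 -1.60477182e-02  1.31810736e+00
  4.23346072e-06 -9.26437216e-01]
[491.7 296.7  99.9  32.1  81.3] 3714 0.07411500505645902
```

View pics/w3.png

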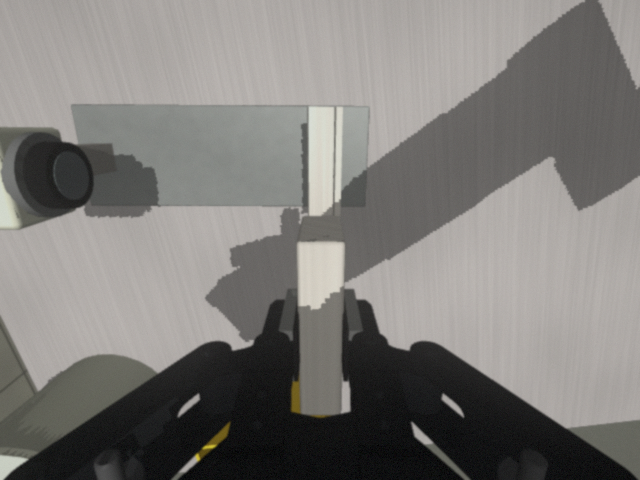

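The wrist view shows the ledge at about (325,160), with its lip line along column 335, and it runs nearly parallel to the held scale. The bench lens is at (72,175).

```bash
python3 - <<'E'
from h import *
c,s=pickle.load(open("w3.pkl","rb"))
P=cloud(c);print("q",s["eef_pos"])
m=(c["depth"]>0)&(P[...,2]>.064)&(P[...,2]<.09)&(np.hypot(P[...,0]-.495,P[...,1]-.298)<.075)
Q=P[m];(cx,cy,_,_,a)=rect(Q);a=np.radians(a-90);X=np.array([np.cos(a),np.sin(a)]);Y=np.array([-X[1],X[0]])
o=np.array([cx,cy])/1000;u=(Q[:,:2]-o)@X*1000;v=(Q[:,:2]-o)@Y*1000
k=abs(v)<35
for b in range(-18,18):
    w=k&(u>=b)&(u<b+1)
    if w.sum():print(b+.5,w.sum(),np.percentile(Q[w,2]*1000,[10,50,90]).round(1))
print("v range",np.percentile(v,[.3,99.7]))
# base plate yaw and head
m=(c["depth"]>0)&(abs(P[...,2]-.012)<.004)&(abs(P[...,0]-.6)<.2)&(abs(P[...,1]-.28)<.12);
L=cv2.connectedComponents(cv2.erode(m.astype(np.uint8),np.ones((3,3))))[1];i=np.bincount(L[m])[1:].argmax()+1;print(rect(P[L==i]))
# held scale edges in tool frame
R=Ro.from_rotvec(s["tool_rot"]).as_matrix();T=(P-s["eef_pos"])@R*1000
h=(T[...,2]>-29)&(T[...,2]<-21)&(T[...,0]>12)&(T[...,0]<43)&(abs(T[...,1])<13);print(np.percentile(T[h],[2,50,98],axis=0).round(1),rect(T[h]/1000.))
# image edges of lip/top at z-level
E
```

```text
q [0.50261743 0.34581561 0.25937647]
-16.5 7 [74.3 74.4 75. ]
-15.5 80 [73.8 74.6 75.8]
-14.5 81 [74.3 75.  75.8]
-13.5 80 [74.5 75.2 76.1]
-12.5 82 [74.5 75.6 76.8]
-11.5 78 [74.8 75.8 77. ]
-10.5 85 [74.8 75.9 76.8]
-9.5 93 [71.4 73.3 75. ]
-8.5 89 [69.7 70.6 71.7]
-7.5 79 [70.  70.7 71.6]
-6.5 79 [70.1 71.  71.9]
-5.5 78 [70.4 71.2 72. ]
-4.5 76 [70.4 71.3 72.1]
-3.5 79 [71.  71.9 72.8]
-2.5 80 [71.1 71.9 72.8]
-1.5 82 [71.3 72.4 73. ]
-0.5 81 [71.7 72.4 73.3]
0.5 85 [72.  72.9 73.8]
1.5 88 [72.4 73.  74. ]
2.5 92 [72.2 73.2 74.3]
3.5 83 [72.7 73.8 74.6]
4.5 77 [73.1 74.1 74.9]
5.5 76 [73.5 74.5 75.4]
6.5 76 [73.6 74.6 75.5]
7.5 77 [73.7 74.6 75.7]
8.5 77 [74.  74.9 75.8]
9.5 76 [74.4 75.2 76.2]
10.5 77 [74.6 75.4 76.4]
11.5 77 [74.6 75.6 76.5]
12.5 93 [75.  76.1 77. ]
13.5 95 [75.4 76.3 77.2]
14.5 75 [74.3 75.7 77. ]
15.5 66 [70.8 73.4 74.5]
16.5 4 [68.5 69.7 70.3]
v range [-49.36714909  49.58975336]
[634.2 274.4 249.7 107.4  -8.6]
[[ 12.2  -9.1 -25.7]
 [ 27.3  -0.4 -23.3]
 [ 41.5   9.1 -21.7]] [27.1 -0.  30.1 25.9 -0. ]
```

```bash
cat >> h.py <<'E'
ya=np.radians(-8.65);X=np.array([np.cos(ya),np.sin(ya),0]);Y=np.array([-X[1],X[0],0]);Z=np.array([0,0,1.])
L0=np.array([.493,.2965,.075])
def tilt(d): a=np.radians(d);return np.cos(a)*X+np.sin(a)*Z, -np.sin(a)*X+np.cos(a)*Z   # x,z axes tipped away from camera
E
python3 - <<'E'
from h import *
lx,lz=tilt(15);R=frame(-lz,-lx)
p=L0+.001*lx+.040*lz+.0145*lz-.0004*R[:,0]
print(p);plan(p,R);plan(p,None,None,R)
E
```

```text
[0.4800699  0.29887164 0.12790178]
q [ 0.5   0.24 -0.02  1.32  0.   -0.93] tcp [502.6 345.8 259.4] clock 7.5
shift mm [ 49.6  15.2 131.6] rows>= 3
turn [15.1  -0.05  0.2 ] rows>= 2
q [ 0.5   0.24 -0.02  1.32  0.   -0.93] tcp [502.6 345.8 259.4] clock 7.5
shift mm [ 49.8  48.7 123.1] rows>= 3
```

```bash
python3 -m crank '[[0,0,0,0,7.5,0,0.1],[0,0,0,0,7.6,0,0.1],[0,0.0125,0.0122,0.0308,0,0,0],[0,0.0125,0.0122,0.0308,0,0,0],[0,0.0125,0.0122,0.0308,0,0,0],[0,0.0123,0.0121,0.0307,0,0,0],[0,0,0,0,0,0,0],[0,0,0,0,0,0,0],[0,0,0,0,0,0,0]]'
python3 - <<'E'
from h import *
from rig import r
lx,lz=tilt(15);R=frame(-lz,-lx)
p=L0+.001*lx+.0145*lz-.0004*R[:,0]
plan(p,R);s=r.observe();print(s["force"],s["wrist_torque"])
c=r.camera("wrist");cv2.imwrite("pics/w4.png",c["frame"]);pickle.dump((c,s),open("w4.pkl","wb"))
P=(cloud(c)-L0)@np.c_[X,Y,Z]*1000
m=(c["depth"]>0)&(P[...,2]>-14)&(P[...,2]<14)&(abs(P[...,0])<25)&(P[...,1]<-25)&(P[...,1]>-48);Q=P[m];print(m.sum())
for b in range(-20,20):
    w=(Q[:,0]>=b)&(Q[:,0]<b+1)
    if w.sum()>3:print(b+.5,w.sum(),np.median(Q[w,2]).round(1),end="; ")
e=(c["depth"]>0)&(P[...,2]>-14)&(P[...,2]<14)&(abs(P[...,0])<12);print("y min",np.percentile(P[e][:,1],[.2,1,3]))
E
```

```text
clock: 8.62
eef_pos: [0.4829, 0.3006, 0.1313]
tool_rot: [-1.924, 2.236, -0.297]
force: [-0.2, 0.2, -1.0]
finger_gap: 0.0168
gripper_force: 60.0
q [ 0.53  0.13 -0.46  0.77 -0.16 -0.91] tcp [482.9 300.6 131.3] clock 8.625
shift mm [ 2.3  3.6 42.6] rows>= 1
turn [-0.3   0.21  0.05] rows>= 1
[-0.16055236  0.20796269 -0.97383881] [ 0.04123501  0.33715929 -0.02810424]
1816
-17.5 36 -0.2; -16.5 70 -0.0; -15.5 68 0.2; -14.5 67 0.2; -13.5 74 0.6; -12.5 70 0.8; -11.5 37 0.8; -10.5 23 -3.4; -9.5 68 -4.4; -8.5 68 -4.2; -7.5 69 -3.9; -6.5 66 -3.5; -5.5 57 -3.2; -4.5 51 -3.0; -3.5 61 -3.2; -2.5 63 -2.7; -1.5 62 -2.2; -0.5 50 -1.8; 0.5 57 -1.9; 1.5 63 -1.5; 2.5 58 -1.2; 3.5 60 -0.9; 4.5 53 -0.9; 5.5 63 -0.6; 6.5 58 0.1; 7.5 49 -0.0; 8.5 67 0.2; 9.5 61 0.5; 10.5 58 0.9; 11.5 53 1.3; 12.5 54 1.1; y min [-49.90953476 -49.83648441 -49.71347585]
```

View pics/w4.png

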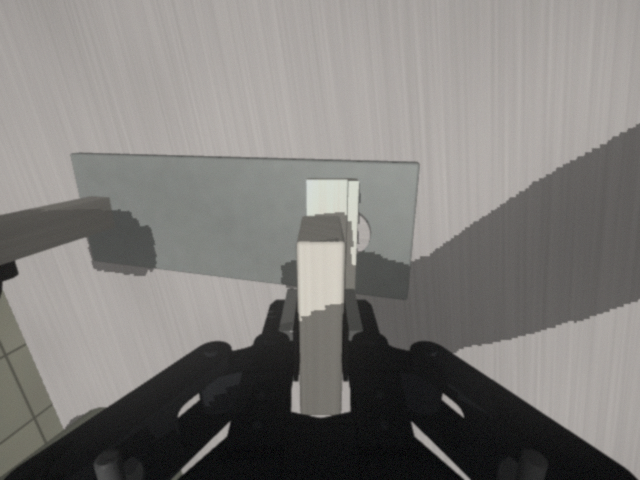

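The view shows the scale above the ledge. The ledge's near end is at (332,182) and its lip is on the right, along column 350. The ledge estimate holds to about 0.5 mm.

```bash
python3 -m crank '[[0,0.0023,0.0036,0.010,0,0.2,0],[0,0,0,0.012,0,0,0],[0,0,0,0,0,0,0],[0,0,0,0,0,0,0]]'
python3 - <<'E'
from h import *
from rig import r
lx,lz=tilt(15);R=frame(-lz,-lx)
p=L0+.001*lx+.0145*lz-.0004*R[:,0]
plan(p,R)
S=[]
for i in range(6):
    r.camera("wrist");s=r.observe();S.append(np.r_[(s["eef_pos"]-p)@R*1000,s["force"]])
print(np.mean(S,0).round(2),np.std(S,0).round(2))
E
```

```text
clock: 9.18
eef_pos: [0.4827, 0.2964, 0.1063]
tool_rot: [-1.929, 2.242, -0.3]
force: [-0.3, -0.4, -0.8]
finger_gap: 0.0169
gripper_force: 60.0
q [ 0.52  0.16 -0.49  0.72 -0.17 -0.92] tcp [482.7 296.4 106.3] clock 9.175
shift mm [-2.1 -2.7 18.4] rows>= 1
turn [-0.07 -0.18  0.1 ] rows>= 1
[  1.76   2.21 -18.99   0.13   0.15  -1.16] [0.06 0.09 0.13 0.67 0.59 0.33]
```

```bash
python3 -m crank '[[0,-0.0018,-0.0022,0.006,0,0,0],[0,0,0,0.006,0,0,0],[0,0,0,0.003,0,0,0],[0,0,0,0,0,0,0],[0,0,0,0,0,0,0],[0,0,0,0,0,0,0]]'
cat >> h.py <<'E'
def avg(p,R,n=4):
    from rig import r
    S=[]
    for i in range(n):
        r.camera("wrist");s=r.observe();S.append(np.r_[(s["eef_pos"]-p)@R*1000,s["force"]@R,s["wrist_torque"]@R])
    print("tool-axes err mm / force / moment",np.mean(S,0).round(2))
E
python3 - <<'E'
from h import *
lx,lz=tilt(15);R=frame(-lz,-lx)
p=L0+.001*lx+.0145*lz-.0004*R[:,0]
plan(p,R);avg(p,R)
E
```

```text
clock: 10.22
eef_pos: [0.4892, 0.2974, 0.0931]
tool_rot: [-1.929, 2.241, -0.3]
force: [0.9, 0.3, -1.4]
finger_gap: 0.017
gripper_force: 60.0
q [ 0.52  0.18 -0.49  0.69 -0.16 -0.92] tcp [489.2 297.4  93.1] clock 10.225
shift mm [-0.  -0.1  4. ] rows>= 1
turn [-0.12 -0.13  0.09] rows>= 1
tool-axes err mm / force / moment [ 0.06  0.14 -3.97  0.11  0.32  1.01 -0.31  0.   -0.01]
```

Aligned and still free. I'll go down in small steps until it touches.

```bash
python3 -m crank '[[0,0,0,0.0015,0,0,0],[0,0,0,0.0015,0,0,0],[0,0,0,0,0,0,0]]'; python3 -m crank '[[0,0,0,0.001,0,0,0],[0,0,0,0,0,0,0]]'
python3 - <<'E'
from h import *
lx,lz=tilt(15);R=frame(-lz,-lx)
p=L0+.001*lx+.0145*lz-.0004*R[:,0]
plan(p,R);avg(p,R)
E
```

```text
clock: 10.8
eef_pos: [0.4897, 0.2971, 0.0897]
tool_rot: [-1.929, 2.242, -0.3]
force: [-0.5, 0.5, -0.3]
finger_gap: 0.0169
gripper_force: 60.0
clock: 11.05
eef_pos: [0.4901, 0.2972, 0.0892]
tool_rot: [-1.929, 2.241, -0.3]
force: [-1.9, -0.1, 0.9]
finger_gap: 0.017
gripper_force: 60.5
q [ 0.52  0.19 -0.49  0.68 -0.16 -0.92] tcp [490.1 297.2  89.2] clock 11.05
shift mm [-0.2 -0.2  0. ] rows>= 1
turn [-0.1  -0.15  0.1 ] rows>= 1
tool-axes err mm / force / moment [ 0.18  0.21  0.    1.92  1.17 -2.1  -0.51  0.13 -0.02]
```

```bash
python3 -m crank '[[0,0,0,0.001,0,0,0],[0,0,0,0,0,0,0],[0,0,0,0,0,0,0]]'
python3 - <<'E'
from h import *
lx,lz=tilt(15);R=frame(-lz,-lx)
p=L0+.001*lx+.0145*lz-.0004*R[:,0]
avg(p,R)
E
```

```text
clock: 11.62
eef_pos: [0.4901, 0.2971, 0.0891]
tool_rot: [-1.929, 2.241, -0.3]
force: [-5.4, -2.1, 9.3]
finger_gap: 0.0171
gripper_force: 61.8
tool-axes err mm / force / moment [ 2.400e-01  1.900e-01  1.000e-01  3.630e+00  2.260e+00 -1.059e+01
 -9.100e-01  4.700e-01  1.000e-02]
```

```bash
python3 -m crank '[[0.022,0,0,0,0,0,0],[0.03,0,0,0,0,0,0],[0.04,0,0,0,0,0,0],[0.04,0,0,0,0,0,0]]' 20
python3 -m crank '[[0.04,0,0,-0.02,0,0,0],[0.04,0,0,-0.04,0,0,0],[0.04,0,0,-0.04,0,0,0],[0.04,0,0,0,0,0,0],[0.04,0,0,0,0,0,0]]' 
python3 - <<'E'
from h import *
from rig import r
c=r.camera("wrist");cv2.imwrite("pics/w5.png",c["frame"]);pickle.dump((c,r.observe()),open("w5.pkl","wb"))
lx,lz=tilt(15);Q=(cloud(c)-L0)@np.c_[lx,Y,lz]*1000
m=(c["depth"]>0)&(Q[...,2]>33)&(Q[...,2]<46)&(abs(Q[...,0])<25)&(abs(Q[...,1])<55)
q=Q[m];print(m.sum(),rect(q/1000),np.median(q[:,2]))
A=np.c_[q[:,:2],np.ones(len(q))];f=np.linalg.lstsq(A,q[:,2],rcond=None)[0];print("slopes deg",np.degrees(f[:2]),f[2])
plan([.477,-.0915,.25],frame([0,0,-1],-X))
E
```

```text
clock: 12.32
eef_pos: [0.4904, 0.2971, 0.0878]
tool_rot: [-1.929, 2.242, -0.3]
force: [-0.1, 0.5, -0.0]
finger_gap: 0.0399
gripper_force: 0.0
clock: 12.95
eef_pos: [0.4644, 0.3012, 0.1841]
tool_rot: [-1.929, 2.242, -0.3]
force: [0.3, -0.3, -1.4]
finger_gap: 0.0398
gripper_force: 0.0
2984 [  0.6  -1.6  80.2  18.  -89.9] 38.003635569608754
slopes deg [-0.33761166  0.08385175] 37.991497387708286
q [ 0.55  0.06 -0.42  0.89 -0.17 -0.89] tcp [463.9 300.8 183.3] clock 13.0
shift mm [386.2 -86.  -44.3] rows>= 7
turn [-15.01  -0.24   0.08] rows>= 2
```

View pics/w5.png

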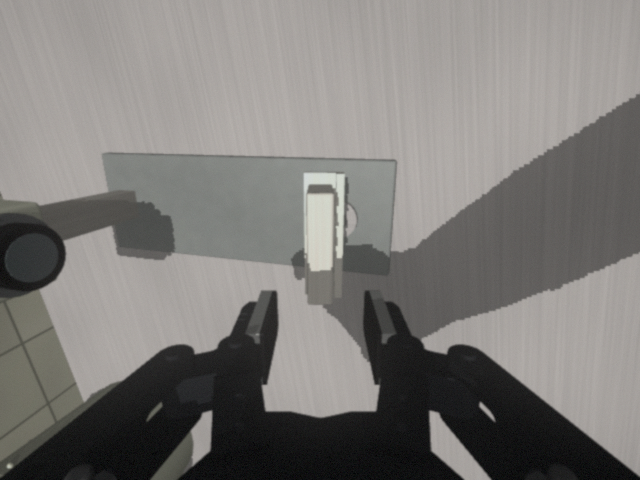

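Released. The scale stands in the middle of the ledge at (320,245) in the image. It is seated flat (tilt error under 0.4°), 0.6 mm uphill, and its height matches the ledge. Next I'll check how well it is centred and move over the implant.

```bash
python3 - <<'E'
from h import *
c,s=pickle.load(open("w5.pkl","rb"))
lx,lz=tilt(15);Q=(cloud(c)-L0)@np.c_[lx,Y,lz]*1000;ok=c["depth"]>0
for n,lo,hi,x0,x1 in(("scale",34,42,-8,8),("ledge",-5,1,10,14),("lip",1,6.5,-16,-10)):
    q=Q[ok&(Q[...,2]>lo)&(Q[...,2]<hi)&(Q[...,0]>x0)&(Q[...,0]<x1)&(abs(Q[...,1])<56)];print(n,len(q),np.percentile(q[:,1],[.5,99.5]))
E
python3 -m crank '[[0.06,0,0,-0.02,-7.5,0,0],[0.06,0,0,-0.02,-7.5,0,0],[0.06,0.0552,-0.0103,-0.005,0,0,0],[0.06,0.0552,-0.0103,-0.005,0,0,0],[0.06,0.0552,-0.0103,-0.005,0,0,0],[0.06,0.0552,-0.0103,-0.005,0,0,0],[0.06,0.0552,-0.0103,-0.005,0,0,0],[0.06,0.0552,-0.0103,-0.005,0,0,0],[0.06,0.0552,-0.0103,-0.005,0,0,0],[0.06,0,0,0,0,0,8]]'
python3 -m crank '[[0.06,0,0,0,0,0,8],[0.06,0,0,0,0,0,8],[0.06,0,0,0,0,0,0],[0.06,0,0,0,0,0,0]]'
python3 - <<'E'
from h import *
from rig import r
c=r.camera("wrist");s=r.observe();cv2.imwrite("pics/w6.png",c["frame"]);pickle.dump((c,s),open("w6.pkl","wb"))
P=cloud(c);n=(c["depth"]>0)&(np.hypot(P[...,0]-.474,P[...,1]+.0915)<.06)
for lo,hi in((.0125,.019),(.055,.07)):
    m=n&(P[...,2]>lo)&(P[...,2]<hi);l,L,S,C=cv2.connectedComponentsWithStats(m.astype(np.uint8));i=S[1:,4].argmax()+1
    print(lo,S[i,4],C[i],rect(P[L==i]),np.median(P[L==i][:,2]))
print(s["eef_pos"],s["tool_rot"],s["qpos"].round(2))
E
```

```text
scale 2684 [-41.3603448   37.87734259]
ledge 312 [-49.78282528  49.44264557]
lip 842 [-49.70374359  49.66366803]
clock: 14.25
eef_pos: [0.4701, -0.0939, 0.2586]
tool_rot: [1.863, -2.526, 0.004]
force: [0.6, -0.4, 0.2]
finger_gap: 0.0597
gripper_force: 0.0
clock: 14.75
eef_pos: [0.4699, -0.0901, 0.2589]
tool_rot: [1.51, -2.753, 0.003]
force: [0.9, 0.9, -0.2]
finger_gap: 0.06
gripper_force: 0.0
0.0125 1511 [316.12442091 199.37260093] [474.3 -94.8  69.3  41.6  61.4] 0.014951192167755645
0.055 203 [315.02955665 210.29064039] [474.5 -94.9  14.1  13.8  64.5] 0.06453980636002221
[ 0.47005351 -0.09003579  0.25919959] [ 1.51019906 -2.75324042  0.003723  ] [-0.32  0.   -0.29  1.28 -0.   -1.33]
```

View pics/w6.png

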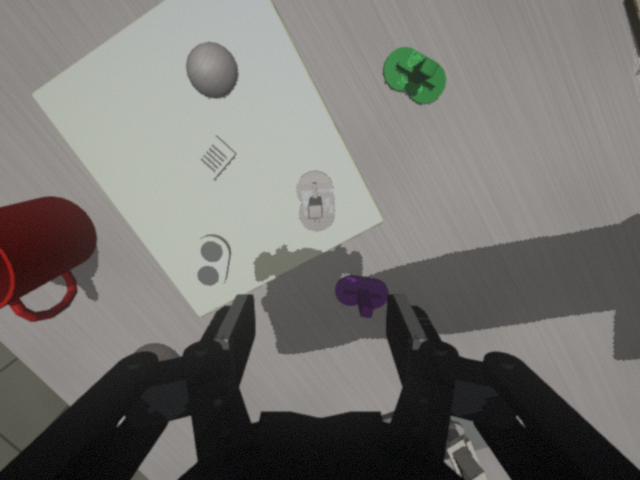

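The view shows the metal implant at (316,200), stem towards the viewer, with the purple look-alike at (362,292) and the green one at (414,75). The scale is 1.7 mm off the ledge's middle along its length, which is fine.

```bash
python3 - <<'E'
from h import *
a=np.radians(152);R=frame([0,0,-1],[np.cos(a),np.sin(a),0]);p=np.array([.4745,-.0949,.1]);plan(p,R);avg(p,frame([0,0,-1],[np.cos(a-.0785),np.sin(a-.0785),0]))
E
```

```text
q [-0.32  0.   -0.29  1.28 -0.   -1.33] tcp [470.1 -90.  259.2] clock 14.8
shift mm [  1.3  -6.1 159.2] rows>= 3
turn [-0.08 -0.14 -4.51] rows>= 1
tool-axes err mm / force / moment [-1.820e+00  6.180e+00 -1.597e+02 -2.800e-01  1.000e-02  1.000e-01
  1.000e-02 -2.000e-02 -1.000e-02]
```

```bash
python3 -m crank '[[0.06,0.0018,-0.0062,0.04,0,0,0],[0.06,0,0,0.05,0,0,0],[0.06,0,0,0.05,0,0,-4.5],[0.06,0,0,0.0197,0,0,0],[0.06,0,0,0,0,0,0],[0.06,0,0,0,0,0,0]]'
python3 - <<'E'
from h import *
a=np.radians(152);R=frame([0,0,-1],[np.cos(a),np.sin(a),0]);p=np.array([.4745,-.0949,.027]);plan(p,R);avg(p,R)
E
```

```text
clock: 15.75
eef_pos: [0.4759, -0.0958, 0.1015]
tool_rot: [-1.616, 2.693, -0.008]
force: [1.0, 0.3, -0.4]
finger_gap: 0.0603
gripper_force: 0.0
q [-0.33  0.14 -0.49  0.93 -0.   -1.41] tcp [475.9 -95.8 101.5] clock 15.75
shift mm [-0.3  2.  74.4] rows>= 2
turn [-0.27 -0.11 -0.09] rows>= 1
tool-axes err mm / force / moment [ 1.200e-01 -2.010e+00 -7.486e+01 -1.000e-01 -7.000e-02  1.100e-01
 -1.000e-02 -2.000e-02 -0.000e+00]
```

```bash
python3 -m crank '[[0.06,0,0.002,0.03,0,0,0],[0.06,0,0,0.03,0,0,0],[0.06,0,0,0.0148,0,0,0],[0.06,0,0,0,0,0,0],[0.0,0,0,0,0,0,0],[0.0,0,0,0,0,0,0],[0.0,0,0,0,0,0,0],[0.0,0,0,0,0,0,0],[0.0,0,0,0,0,0,0],[0.0,0,0,0,0,0,0]]' 80
python3 - <<'E'
from h import *
a=np.radians(152);R=frame([0,0,-1],[np.cos(a),np.sin(a),0]);p=np.array([.4745,-.0949,.027]);plan(p,R);avg(p,R)
E
```

```text
clock: 17.2
eef_pos: [0.4742, -0.0951, 0.0267]
tool_rot: [-1.615, 2.693, -0.008]
force: [0.1, 0.1, 6.6]
finger_gap: 0.0128
gripper_force: 78.6
q [-0.33  0.23 -0.57  0.76 -0.   -1.41] tcp [474.2 -95.1  26.7] clock 17.2
shift mm [-0.3 -0.2 -0.3] rows>= 1
turn [-0.27 -0.1  -0.1 ] rows>= 1
tool-axes err mm / force / moment [ 0.32  0.17  0.33  0.07  0.81 -5.62 -0.29 -0.    0.  ]
```

```bash
python3 -m crank '[[0.0,0,0,-0.02,0,0,0],[0.0,0,0,-0.05,0,0,0],[0.0,0,0,-0.06,0,0,0],[0.0,0,0,-0.06,0,0,0],[0.0,0,0,-0.06,0,0,0],[0.0,0,0,0,0,0,0],[0.0,0,0,0,0,0,0],[0.0,0,0,0,0,0,0]]'
python3 - <<'E'
from h import *
from rig import r
c=r.camera("wrist");s=r.observe();cv2.imwrite("pics/w7.png",c["frame"]);pickle.dump((c,s),open("w7.pkl","wb"))
R=Ro.from_rotvec(s["tool_rot"]).as_matrix();T=(cloud(c)-s["eef_pos"])@R*1000
m=(c["depth"]>0)&(abs(T[...,1])<26)&(abs(T[...,0])<45)&(T[...,2]>4)&(T[...,2]<16)
l,L,S,C=cv2.connectedComponentsWithStats(m.astype(np.uint8));i=S[1:,4].argmax()+1
q=T[L==i];A=np.c_[q[:,:2],np.ones(len(q))];f=np.linalg.lstsq(A,q[:,2],rcond=None)[0]
k=abs(A@f-q[:,2])<2;f=np.linalg.lstsq(A[k],q[k,2],rcond=None)[0]
print(S[i,4],C[i],"plane slopes deg",np.degrees(f[:2]),"z0",f[2]);print(np.percentile(q[k],[.5,50,99.5],axis=0).round(1),rect(q[k]/1000))
b=[(x,round(q[k][abs(q[k][:,0]-x)<1.5][:,1].min(),1),round(q[k][abs(q[k][:,0]-x)<1.5][:,1].max(),1)) for x in(12,16,20,24,28,32)];print(b)
print(s["force"],s["gripper_force"],s["eef_pos"])
E
```

```text
clock: 18.4
eef_pos: [0.4713, -0.0935, 0.2731]
tool_rot: [1.614, -2.691, -0.0]
force: [-0.3, -0.1, -2.0]
finger_gap: 0.0132
gripper_force: 78.5
4313 [321.42221192 263.7672154 ] plane slopes deg [ 0.27020597 -0.06578609] z0 11.682531263983947
[[  0.4 -20.7  10.3]
 [ 18.2   0.1  11.8]
 [ 34.   20.1  13.7]] [ 17.   -0.3  42.   34.9 -89.4]
[(12, np.float64(-21.4), np.float64(20.2)), (16, np.float64(-21.3), np.float64(20.1)), (20, np.float64(-20.6), np.float64(19.4)), (24, np.float64(-19.0), np.float64(18.2)), (28, np.float64(-16.7), np.float64(15.4)), (32, np.float64(-12.3), np.float64(11.4))]
[-0.59941386  0.05534127 -1.66398553] 78.47230553627014 [ 0.47135726 -0.09348431  0.27310734]
```

View pics/w7.png

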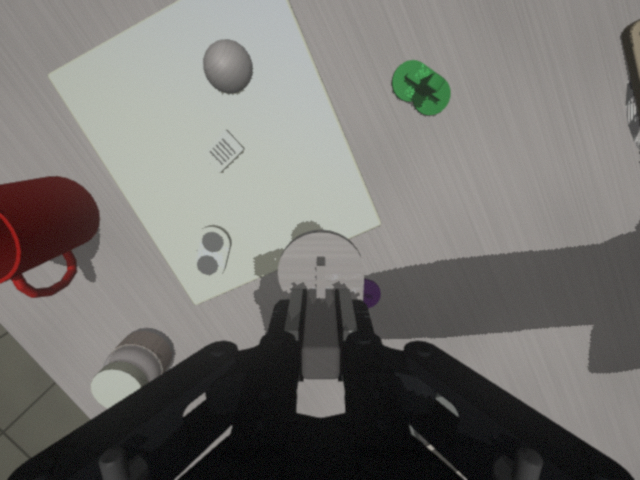

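The view shows the implant held upright and square. Its plate's near lobe is at (321,262), with tilt under 0.3° in the hand. It is centred to about 0.5 mm, so I'll plan the final move.

```bash
cat >> h.py <<'E'
sx,sz=tilt(35);RS=frame(-sz,-sx);spot=L0+.095*Z;pS=spot-RS@np.array([-.0004,-.0002,.015])
E
python3 - <<'E'
from h import *
R1=frame(-Z,-X);plan(pS+[0,0,.07],R1);print(pS,np.degrees(Ro.from_matrix(R1.T@RS).as_rotvec()))
E
```

```text
q [-0.33 -0.   -0.26  1.31 -0.   -1.41] tcp [471.4 -93.5 273.1] clock 18.45
shift mm [-351.   172.7   20.2] rows>= 7
turn [  0.14  -0.15 -19.45] rows>= 2
[0.48427209 0.29742316 0.18217257] [ 3.50000000e+01 -7.65401495e-16 -3.90796649e-16]
```

```bash
python3 -m crank '[[0,-0.0439,0.0216,0,0,0,0],[0,-0.0439,0.0216,0,0,0,0],[0,-0.0439,0.0216,0,0,0,0],[0,-0.0439,0.0216,0,0,0,0],[0,-0.0439,0.0216,0,0,0,0],[0,-0.0439,0.0216,0,0,0,0],[0,-0.0439,0.0216,0,0,0,0],[0,-0.0439,0.0216,0,0,0,0],[0,0,0,0,0,0,-9.7],[0,0,0,0,0,0,-9.7]]'
python3 -m crank '[[0,0,0,0,7,0,0],[0,0,0,0,7,0,0],[0,0,0,0,7,0,0],[0,0,0,0,7,0,0],[0,0,0,0,7,0,0],[0,0,0,0,0,0,0],[0,0,0,0,0,0,0]]'
python3 - <<'E'
from h import *
plan(pS,RS);avg(pS,RS)
E
```

```text
clock: 19.7
eef_pos: [0.4847, 0.2977, 0.272]
tool_rot: [2.052, -2.372, 0.003]
force: [-0.1, -0.6, -0.6]
finger_gap: 0.0132
gripper_force: 78.3
clock: 20.58
eef_pos: [0.4859, 0.2973, 0.2738]
tool_rot: [-1.743, 2.028, -0.642]
force: [0.8, -0.6, -0.7]
finger_gap: 0.0129
gripper_force: 78.7
q [ 0.65 -0.1  -0.48  0.73 -0.43 -0.87] tcp [485.9 297.3 273.8] clock 20.575
shift mm [-0.2 53.9 74.1] rows>= 2
turn [ 0.01 -0.18  0.07] rows>= 1
tool-axes err mm / force / moment [-5.200e-01 -5.551e+01 -7.453e+01 -2.000e-01  7.400e-01  8.700e-01
 -7.500e-01 -0.000e+00 -1.000e-02]
```

```bash
python3 -m crank '[[0,0,0.0185,0.0248,0,0,0],[0,0,0.0185,0.0248,0,0,0],[0,0,0.0185,0.0248,0,0,0],[0,0,0,0,0,0,0],[0,0,0,0,0,0,0],[0,0,0,0,0,0,0]]'
python3 - <<'E'
from h import *
plan(pS,RS);avg(pS,RS)
E
```

```text
clock: 21.52
eef_pos: [0.4847, 0.2983, 0.184]
tool_rot: [-1.738, 2.024, -0.644]
force: [0.5, 0.9, -1.3]
finger_gap: 0.0129
gripper_force: 78.5
q [ 0.65 -0.02 -0.61  0.52 -0.43 -0.87] tcp [484.7 298.3 184. ] clock 21.525
shift mm [1.  1.3 1.3] rows>= 1
turn [-0.27 -0.04 -0.05] rows>= 1
tool-axes err mm / force / moment [-0.51 -0.37 -1.01  0.    0.8   0.85 -0.75  0.03 -0.  ]
```

Now a small trim, followed by a check in all three cameras.

```bash
python3 -m crank '[[0,0.0005,0.0004,0.001,0,0,0],[0,0,0,0,0,0,0],[0,0,0,0,0,0,0]]'
python3 - <<'E'
from h import *
from rig import r
avg(pS,RS)
cs={n:r.camera(n) for n in("scene","top","wrist")}
pickle.dump(cs,open("c9.pkl","wb"))
lx,lz=tilt(15)
for n,c in cs.items():
    ok=c["depth"]>0;W=cloud(c)
    Q=(W-L0)@np.c_[lx,Y,lz]*1000
    m=ok&(Q[...,2]>34)&(Q[...,2]<44)&(abs(Q[...,0])<14)&(abs(Q[...,1])<46);print(n,"scale",m.sum(),rect(Q[m]/1000) if m.sum()>20 else "")
    S=(W-spot)@np.c_[sx,Y,sz]*1000
    m=ok&(abs(S[...,2]-3)<6)&(abs(S[...,0])<26)&(abs(S[...,1])<42);q=S[m]
    if len(q)>20:print("  plate",len(q),np.percentile(q,[1,50,99],axis=0).round(1).tolist(),rect(q/1000))
    H=(W-L0)@np.c_[X,Y,Z]*1000
    m=ok&(H[...,0]>150)&(H[...,0]<280)&(abs(H[...,1])<50)&(H[...,2]>70)&(H[...,2]<130);q=H[m]
    if len(q)>20:print("  head",len(q),np.percentile(q,[1,50,99],axis=0).round(1).tolist(),rect(q/1000))
cv2.imwrite("pics/s9.png",cv2.resize(cs["scene"]["frame"][120:420,200:600],(800,600)))
E
```

```text
clock: 22.1
eef_pos: [0.4832, 0.2967, 0.1803]
tool_rot: [-1.742, 2.026, -0.644]
force: [-0.4, -0.4, -1.9]
finger_gap: 0.0131
gripper_force: 78.5
tool-axes err mm / force / moment [ 0.77  1.73  0.96  0.29  0.71  1.15 -0.75  0.01 -0.01]
scene scale 182 [ 3.4 -0.1 80.3 19.4 88.2]
  plate 132 [[-20.2, -33.0, 0.1], [11.1, -3.9, 2.3], [21.7, 31.4, 8.9]] [ 0.7  0.6 67.5 42.1 89.7]
  head 2206 [[171.1, -30.2, 71.6], [242.9, -11.1, 112.9], [260.9, 30.3, 125.5]] [215.4   0.9  94.4  64.8   1.3]
top scale 75 [  2.6 -23.7  34.3  18.4  88.7]
  plate 225 [[-21.2, -33.8, -1.8], [8.7, -11.8, 3.4], [21.2, 31.6, 7.7]] [ 5.8 -2.9 64.9 42.6 59.3]
  head 1053 [[170.2, -30.9, 76.0], [214.8, -7.0, 121.4], [258.9, 29.5, 127.6]] [ 2.149e+02 -2.000e-01  9.080e+01  6.330e+01  4.000e-01]
wrist scale 3491 [  0.6  -1.6  80.1  18.4 -90. ]
  plate 4310 [[-23.1, -35.2, -1.4], [-3.4, -19.7, 2.4], [16.9, -2.6, 7.4]] [ -2.7 -17.9  41.5  36.1   1.4]
  head 8296 [[168.0, -31.2, 71.8], [188.4, -8.2, 109.9], [253.4, 28.3, 121.4]] [ 2.122e+02  0.000e+00  9.000e+01  6.270e+01 -2.000e-01]
```

View pics/s9.png

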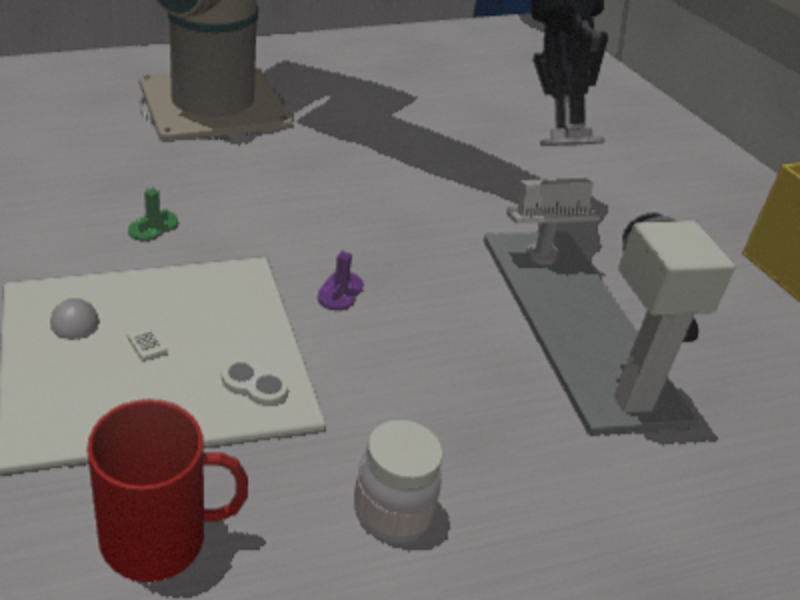

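The scene view shows the scale upright on the ledge with its ticks visible at (560,200). The implant is held stem up above it at (572,138), in front of the camera head, and everything else is undisturbed. One small trim remains.

```bash
python3 -m crank '[[0,-0.0005,-0.001,-0.0006,0,0,0],[0,0,0,0,0,0,0],[0,0,0,0,0,0,0],[0,0,0,0,0,0,0],[0,0,0,0,0,0,0]]'
python3 - <<'E'
from h import *
plan(pS,RS);avg(pS,RS,6)
E
```

```text
clock: 23.08
eef_pos: [0.4838, 0.2972, 0.1815]
tool_rot: [-1.742, 2.026, -0.644]
force: [-0.1, 0.8, -2.1]
finger_gap: 0.0131
gripper_force: 78.5
q [ 0.65 -0.01 -0.62  0.51 -0.43 -0.87] tcp [483.8 297.2 181.5] clock 23.075
shift mm [-0.3 -0.7 -0.3] rows>= 1
turn [-0.1  -0.17  0.06] rows>= 1
tool-axes err mm / force / moment [ 0.27  0.69  0.36  0.13  0.79  1.02 -0.74  0.01 -0.02]
```

Within 1 mm and 0.2°, and steady, so I'm handing it in.

```bash
python3 -c "
from rig import r
print(r.close_job())"
```

```text
the job is handed in; nothing more can be done
None
```

The job is handed in: the scale block is seated flat on the ledge, about 1.7 mm off its middle lengthways, and the gripper is holding the baseplate steady in front of the lens, stem up and tipped 35°, about 1 mm from the spot by my measurements.

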